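# Take the scrubbing brush out from behind the guard and hold it level over the basin

### The job

Slide the glass splash guard fully open and leave it open, then draw the scrubbing brush out of its slanted holder and turn it until it lies level in the air with the bristles facing down, its head over the middle of the basin and the whole brush clear above the rim. Finish while still holding it there, steady and touching nothing else: do not put it down or let go. Leave the basin, cup, soap tin, mug and bottle where they stand.

Things in the scene. Friction and masses are not known exactly. Their poses are not given: they have to be found in the camera images.
- rack: Fixed wooden rack board, about 240 x 220 x 12 mm, with a 450 mm long floor track (two aluminium lips up to 38 mm high) along the side nearer the robot. Origin: on the bench, in the track, below the middle of the shut guard. x points from the guard to the brush holder (roughly away from the robot), z up, y along the track; the guard opens towards -y.
- guard (a joint): Sliding splash guard: an upright clear pane in a thin aluminium frame, 200 mm long, 8 mm thick, top edge 196 mm above the bench, in front of the brush (on the robot's side). Value in m: 0 shut, 0.22 fully open at its stop (towards the rack's -y). It slides with about 1.5 N and stays where it is left. Starts shut or a few cm ajar.
- guard_grip (a point): Point inside the wooden grip block on the middle of the guard's top edge. The block is 22 mm (rack x) by 40 mm (rack y), reaches from 196 to 240 mm above the bench; this point is 225 mm above the bench, at the block's centre in x and y. It moves with the guard.
- holder: Fixed slanted steel tube (45 deg) on a small dark wooden foot, closed below, 90 mm deep, some 2 mm play beside the brush handle; its mouth is 51 mm from the head block. Rises towards -x (guard, robot): the brush comes out only along it, over 90 mm, through where the shut guard stands. Origin: on the rack board, straight below the brush head centre (155 mm above). Axes as the rack's.
- brush: Bamboo handled scrubbing brush, 0.13 kg. Head block 75 x 46 x 18 mm, 18 mm bristles on its -z side; flat handle 140 x 22 x 12 mm. Origin: centre of the head block; mass centre some 30 mm along +x. x runs from head to handle end (at 177 mm), y across the 46 mm, z out of the back: z upright = level, bristles down. Starts in the holder, x pointing 45 deg down, away from the robot.
- basin: Round aluminium basin, open, rim 260 mm across, 85 mm high, loose, 0.6 kg. Origin: centre of its underside on the bench.
- cup: Bystander: lidded clear plastic cup with a press button, 82 mm across, 146 mm high, loose, behind the guard's track. Origin: centre of its underside.
- soap_tin: Bystander: flat metal tin 75 x 50 x 28 mm, loose on the rack board beside the holder. Origin: centre of its underside.
- mug: Bystander: white mug, 80 mm across, 85 mm high, handle at +y. Origin: centre of its underside.
- bottle: Bystander: white plastic bottle, 66 mm across, 180 mm high. Origin: centre of its underside.
Mind the look-alikes: they are no part of the job. What is meant by the brush is not red, and is the larger of those in its own colour.

How it is judged:
By the outcome, as a careful person would: the job done as asked, in the order asked, and still so for the second after the job is handed in, while the arm keeps its last pose, push and grip.
It also fails if it takes over 48 s, if anything falls off the work surface, if the arm or the gripper's body presses on something with over 40 N, if the wrist force passes 120 N, or if a joint passes its speed limit or range.

### The arm

A 6-joint arm with a two-finger parallel gripper is mounted at the origin on the work surface. World frame = base frame: x ahead of the robot, y to its left, z up, the work surface at z = 0. Lengths are in m, angles in rad, forces in N, time in s.
With the tool pointing down it reaches from about 0.375 to 0.925 m from the base axis. Payload 5.7 kg.
Tool frame: the origin (TCP) lies midway between the tips of the shut fingers; the grasp point (between the pads) lies 19 mm behind it (env.grip_depth is the distance from the TCP to the grasp point, in m); y points along the fingers, z is the direction in which the jaws open and shut, and the axes are right-handed (so a half turn about y gives the same grasp; the last joint's range is limited). The gripper opens to 88 mm and grips with 3 to 60 N. Pads are 20 mm wide; open, the fingers measure 115 mm over their backs; the gripper's body (75 mm by 178 mm) begins 61 mm behind the grasp point.
Start: joints at [-1.35, 0.359, 1.51, -0, 1.272, -0.115], TCP at [0.198, -0.566, 0.192] pointing down, gripper open.
Joint ranges: [-2.97, 2.97], [-1.01, 2.36], [0.21, 2.38], [-0.96, 4.11], [0.2, 2.71], [-2.98, 2.98]. Speed limits (rad/s): [2.39, 2.39, 3.14, 3.14, 3.14, 3.14].

### API

Orientations are given as a unit quaternion [x, y, z, w].
In Python, from station import env gives the robot as it stands.
- The arm moves only by the tool arm_command, never from a script. Its argument "steps" is text: rows parted by semicolons, each of 6 numbers parted by spaces: the shift along the tool's x, y, z in m, then the turn, a rotation vector about the tool's x, y, z in rad. In form: x y z wx wy wz; .... A call has 1 to 12 rows; each row shifts and turns the commanded pose from where the row before left it, along the tool's axes as they then stand; what a row does not reach is not made up. A row lasts 1/12 s, in which the tool goes at most 41.7 mm and 7.16 degrees, less where a joint would pass 70% of its speed; a pose out of reach is approached as far as the arm can. A call with a gripper value outside its range is refused whole. "jaw" is the opening, from -1 (shut) to 1 (fully open), set as the call begins (left out, the last holds). The fingers move at their own pace and stop on an object; the grip force is fixed at half the most. Time passes only in rows, so rows that do not move let the fingers close. It gives the time, the measured TCP pose, the force and the opening at its end, in the units of the state.
- env.state(): the state, without advancing time (a new reading comes with each control period).
- env.capture(name): name is "side" or "top" or "wrist"; returns a dict with "frame" (384x512x3 uint8, blue, green, red), "mtx" (3x3 intrinsics, pixels), "cam_to_world" (4x4, takes a point from camera to world coordinates); the wrist camera has in their place "T_tool_cam" (4x4, takes a point from camera to tool coordinates, whose origin is the TCP and whose axes are the tool frame's). Camera axes: x right, y up, looking along -z (the intrinsics and any distortion apply to the point x, -y, -z); pixel columns grow to the right and rows downward; lengths in m; the calibration is good to about 2 mm. A picture is of the moment at which its call begins: read the wrist's pose just before it. There is no depth.
- env.sign_off(): hands the job in, once; it reports no verdict.
The state is a dict: "time_s": time; "qpos": joint angles; "joint_vel": joint speeds; "tau": joint torques, N m; "ee_pos": TCP position; "eef_rot": TCP orientation; "contact_force": force on the tool from outside, world axes, zero at the start; "wrist_torque": the same for the moment, N m; "opening": opening from 0.0 (shut) to 1.0 (fully open).
Only numpy, scipy, OpenCV 4.12 (cv2) and the standard library are available. Lean on these libraries where they do the work, as an engineer would, in place of code of your own. Each camera call takes 0.05 s, during which the arm holds its last target. There are 200 camera calls.

## Working session

There is one attempt and no reset: what is moved stays moved. The work goes in short steps, Python scripts to look and compute and a tool call to move; the robot and the scene stay as the last step left them, time stands still between calls to the robot, and variables do not carry over. Pictures are saved under pics/ and viewed, about 8 in all and at most 12, crops included, and the job is handed in when it is done.

Besides the shell and the picture viewer there is one more tool, called after "Call:" as name(argument=value, ...) on one line, values as JSON. arm_command: Moves the arm, as the interface text tells. Its arguments: {"type":"object","properties":{"steps":{"type":"string"},"jaw":{"type":"number"}},"required":["steps"]}

```bash
mkdir -p pics; ls
python3 - <<'E'
from station import env
import cv2,numpy as np
s=env.state();print(s)
for n in("side","top"):
    c=env.capture(n);cv2.imwrite(f"pics/{n}0.png",c["frame"]);print(n,c["mtx"].tolist(),np.round(c["cam_to_world"],4).tolist(),[k for k in c])
    np.savez(f"{n}.npz",m=c["mtx"],T=c["cam_to_world"])
E
```

```text
pics
{'time_s': 0.0, 'qpos': array([-1.35007205e+00,  3.59520100e-01,  1.51140736e+00, -3.95295948e-05,
        1.27251316e+00, -1.15066908e-01]), 'joint_vel': array([ 0.00168371, -0.00083421,  0.00064487,  0.00111533, -0.00053991,
        0.00024614]), 'tau': array([-2.55972169e-03, -5.15388501e+01, -2.70727444e+01,  6.72087749e-02,
        3.49628215e-02, -1.41354903e-04]), 'ee_pos': array([ 0.1975429 , -0.56576199,  0.19161021]), 'eef_rot': array([-0.11821498,  0.69781463, -0.69651116,  0.11811931]), 'contact_force': array([-0.06529129,  1.6017436 , -0.39803737]), 'wrist_torque': array([-0.03480721, -0.02571422,  0.01951544]), 'opening': 0.9996085949832234}
side [[424.00564699573346, 0.0, 258.688367101766], [0.0, 424.00564699573346, 197.0622750387162], [0.0, 0.0, 1.0]] [[-0.8948, 0.3335, -0.2967, 0.0615], [-0.446, -0.6971, 0.5614, 0.898], [-0.0196, 0.6347, 0.7725, 1.272], [0.0, 0.0, 0.0, 1.0]] ['frame', 'mtx', 'cam_to_world']
top [[417.1114141642166, 0.0, 250.59392474603757], [0.0, 417.1114141642166, 186.79056747097633], [0.0, 0.0, 1.0]] [[0.0229, 0.9979, -0.0599, 0.3906], [-0.9995, 0.0216, -0.0215, 0.0599], [-0.0202, 0.0603, 0.998, 1.5793], [0.0, 0.0, 0.0, 1.0]] ['frame', 'mtx', 'cam_to_world']
```

View pics/side0.png

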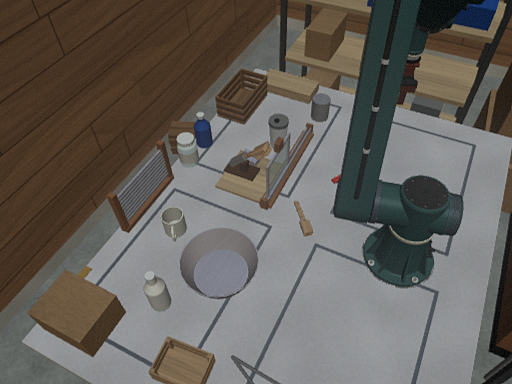

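View pics/top0.png

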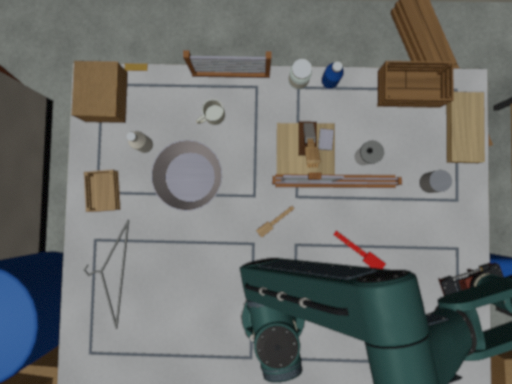

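The top view shows the rack around (306,150), the track from (273,181) to (401,181), the basin at (187,175) and the cup at (370,152). A small decoy brush is at (275,221) and a red one at (360,250). I'll enlarge both views around the rack.

Run:
```python
import cv2,numpy as np
a=cv2.imread("pics/top0.png")[110:200,260:420];b=cv2.imread("pics/side0.png")[105:215,205:325]
a=cv2.resize(a,(800,450),interpolation=cv2.INTER_CUBIC)
b=cv2.resize(b,(654,600),interpolation=cv2.INTER_CUBIC)
cv2.imwrite("pics/topc.png",a);cv2.imwrite("pics/sidec.png",b)
```

```text
(no output)
```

View pics/topc.png

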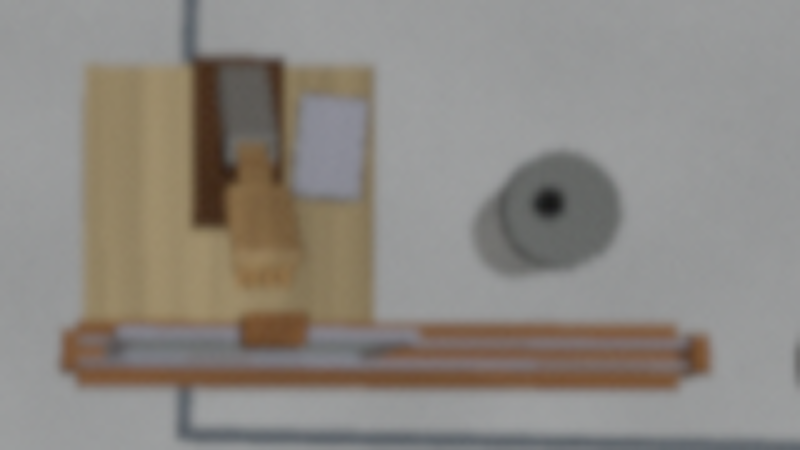

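View pics/sidec.png

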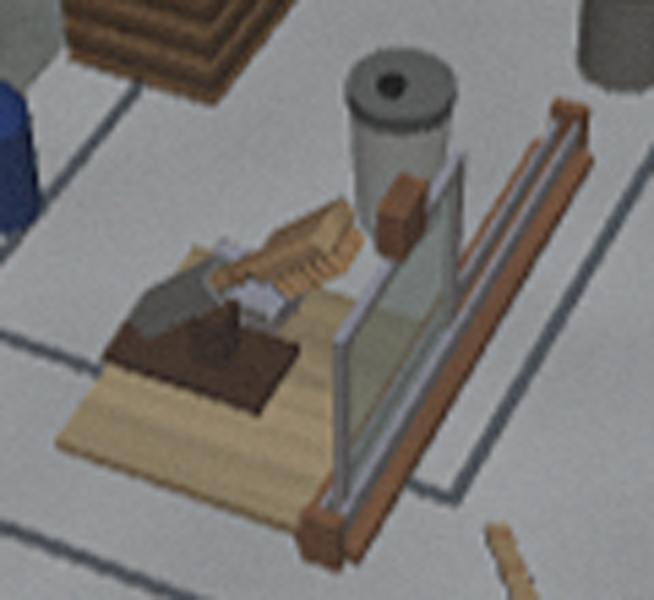

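The grip block is at crop (275,328) in the top view. The brush is in its holder with its head at about (262,215), bristles towards the guard. The guard looks nearly shut. Next I'll turn these pixels into positions.

```bash
cat > h.py <<'E'
import numpy as np,cv2
from scipy.spatial.transform import Rotation as R
from station import env
C={n:np.load(f"{n}.npz") for n in("side","top")}
def at(n,u,v,z):
    m,T=C[n]["m"],C[n]["T"]; d=np.array([(u-m[0,2])/m[0,0],-(v-m[1,2])/m[1,1],-1]); d=T[:3,:3]@d
    return T[:3,3]+d*(z-T[2,3])/d[2]
def proj(n,p):
    m,T=C[n]["m"],C[n]["T"]; q=T[:3,:3].T@(np.array(p)-T[:3,3]); return m[0,0]*q[0]/-q[2]+m[0,2], m[1,1]*q[1]/q[2]+m[1,2]
def st():
    s=env.state();return s,s["ee_pos"],R.from_quat(s["eef_rot"]).as_matrix()
E
python3 - <<'E'
from h import *
np.set_printoptions(precision=4,suppress=True)
s,p,M=st();print(M)
T=lambda u,v,z:at("top",260+u/5,110+v/5,z)
S=lambda u,v,z:at("side",205+u/5.45,105+v/5.45,z)
print("block top",T(275,328,.24),"side",S(407,195,.24))
print("track ends",T(70,350,.035),T(700,355,.035))
print("board corners",T(87,66,.012),T(373,66,.012))
print("head",T(262,218,.167), "side",S(300,245,.167))
print("tube",T(247,90,.07),"soap",T(330,145,.028))
print("basin",at("top",186.5,175,.085),at("side",219,263,.085))
print("cup",T(562,210,.146))
E
```

```text
[[-0.9441 -0.0003  0.3295]
 [-0.3295  0.0016 -0.9441]
 [-0.0002 -1.     -0.0016]]
block top [ 0.5114 -0.1173  0.24  ] side [ 0.5057 -0.1142  0.24  ]
track ends [0.5103 0.0069 0.035 ] [ 0.5165 -0.4571  0.035 ]
board corners [ 0.7285 -0.0025  0.012 ] [ 0.7325 -0.2188  0.012 ]
head [ 0.5928 -0.1172  0.167 ] side [ 0.5823 -0.1098  0.167 ]
tube [ 0.7005 -0.1171  0.07  ] soap [ 0.6687 -0.1845  0.028 ]
basin [0.5178 0.3243 0.085 ] [0.5101 0.3365 0.085 ]
cup [ 0.6055 -0.3255  0.146 ]
```

Call:
arm_command(steps="0 -0.026 0 0 0.0644 0;0 -0.026 0 0 0.0644 0;0 -0.026 0 0 0.0644 0;0 -0.026 0 0 0.0644 0;0 -0.026 0 0 0.0644 0;-0.02 0 -0.028 0 0 0;-0.02 0 -0.028 0 0 0;-0.02 0 -0.028 0 0 0;-0.02 0 -0.028 0 0 0;-0.02 0 -0.028 0 0 0;-0.02 0 -0.028 0 0 0;-0.02 0 -0.028 0 0 0", jaw=1)

```text
time_s: 1.1
ee_pos: [0.3354, -0.3668, 0.3221]
eef_rot: [-0.005, 0.707, -0.707, 0.005]
contact_force: [0.8, -0.9, -0.7]
opening: 1.001
```

Call:
arm_command(steps="-0.02 0 -0.028 0 0 0;-0.02 0 -0.028 0 0 0;-0.02 0 -0.028 0 0 0;-0.02 0 -0.028 0 0 0;-0.02 0 -0.028 0 0 0;-0.02 0 -0.028 0 0 0;-0.02 0 -0.028 0 0 0;-0.02 0 -0.028 0 0 0;-0.01 0 -0.014 0 0 0;0 0 0 0 0 0;0 0 0 0 0 0")

```text
time_s: 2.02
ee_pos: [0.5015, -0.1276, 0.322]
eef_rot: [-0.006, 0.707, -0.707, 0.005]
contact_force: [0.4, 0.2, 0.1]
opening: 0.997
```

Run:
```python
from h import *
np.set_printoptions(precision=4,suppress=True)
s,p,M=st();print(s["time_s"],p,M,s["contact_force"],s["qpos"])
c=env.capture("wrist");cv2.imwrite("pics/w1.png",c["frame"]);np.savez("w1.npz",m=c["mtx"],T=c["T_tool_cam"],p=p,M=M);print(c["T_tool_cam"],c["mtx"])
```

```text
2.0167 [ 0.5015 -0.1276  0.322 ] [[-0.9999 -0.0013  0.0161]
 [-0.0161  0.     -0.9999]
 [ 0.0013 -1.     -0.    ]] [0.386  0.1992 0.1413] [-0.3824  0.1433  1.4871 -0.0005  1.5124  1.1724]
[[-0.0003 -0.9708 -0.2398 -0.0653]
 [ 0.0006  0.2398 -0.9708 -0.192 ]
 [ 1.     -0.0005  0.0006  0.0003]
 [ 0.      0.      0.      1.    ]] [[338.9522   0.     254.5064]
 [  0.     338.9522 189.549 ]
 [  0.       0.       1.    ]]
```

View pics/w1.png

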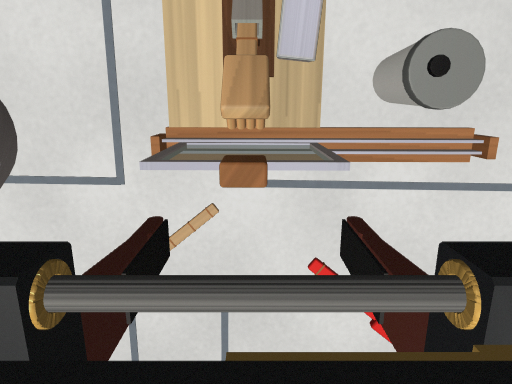

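The wrist view shows the grip block's top at about (243,172), the pane's top edge at row 163, and the brush head's back from (223,57) to (270,117). The tube mouth is near (247,25).

```bash
cat >> h.py <<'E'
def wat(f,u,v,z):
    D=np.load(f);m=D["m"];d=np.array([(u-m[0,2])/m[0,0],-(v-m[1,2])/m[1,1],-1]);W=D["M"]@D["T"][:3,:3];o=D["p"]+D["M"]@D["T"][:3,3];d=W@d
    return o+d*(z-o[2])/d[2]
E
python3 - <<'E'
from h import *
np.set_printoptions(precision=4,suppress=True)
f="w1.npz"
print("block near/far edges",wat(f,243,187,.24),wat(f,243,156,.24),"L/R",wat(f,220,172,.24),wat(f,267,172,.24))
print("pane top ends",wat(f,141,164,.196),wat(f,349,164,.196))
print("track ends",wat(f,158,145,.03),wat(f,487,148,.03))
z=.167+.0064
print("head far/near corners",[wat(f,u,v,z+dz) for u,v,dz in((226,57,-.0265),(268,57,-.0265),(222,110,.0265),(270,110,.0265))])
print("handle",wat(f,247,40,.12),"tube",wat(f,247,5,.08))
print("basin",at("top",186.5,175,.085))
E
```

```text
block near/far edges [ 0.501  -0.1183  0.24  ] [ 0.527 -0.118  0.24 ] L/R [ 0.5134 -0.0992  0.24  ] [ 0.5141 -0.1379  0.24  ]
pane top ends [ 0.5113 -0.0199  0.196 ] [ 0.5145 -0.2172  0.196 ]
track ends [0.51 0.01 0.03] [ 0.5135 -0.4593  0.03  ]
head far/near corners [array([ 0.6143, -0.0969,  0.1469]), array([ 0.615 , -0.1396,  0.1469]), array([ 0.5625, -0.0975,  0.1999]), array([ 0.5632, -0.1408,  0.1999])]
handle [ 0.6354 -0.1174  0.12  ] tube [ 0.6801 -0.1161  0.08  ]
basin [0.5178 0.3243 0.085 ]
```

Call:
arm_command(steps="-0.006 0 -0.0045 0 0 0;-0.0055 0.02 -0.0045 0 0 0;0 0.024 0 0 0 0;0 0.024 0 0 0 0;0 0.024 0 0 0 0;0 0.024 0 0 0 0;0 0 0 0 0 0;0 0 0 0 0 0")

```text
time_s: 2.73
ee_pos: [0.5119, -0.1195, 0.2058]
eef_rot: [-0.005, 0.707, -0.707, 0.003]
contact_force: [0.2, -0.4, 0.2]
opening: 1.004
```

Call:
arm_command(steps="0 0 0 0 0 0;0 0 0 0 0 0;0 0 0 0 0 0;0 0 0 0 0 0;0 0 0 0 0 0;0 0 0 0 0 0;0 0 0 0 0 0;0 0 0 0 0 0", jaw=-1)

```text
time_s: 3.4
ee_pos: [0.5131, -0.1188, 0.2066]
eef_rot: [-0.005, 0.707, -0.707, 0.005]
contact_force: [0.2, 0.1, 1.5]
opening: 0.449
```

Call:
arm_command(steps="0 0 0.01 0 0 0;0 0 0.02 0 0 0;0 0 0.02 0 0 0;0 0 0.02 0 0 0;0 0 0.02 0 0 0;0 0 0.02 0 0 0;0 0 0.02 0 0 0;0 0 0.02 0 0 0;0 0 0.02 0 0 0;0 0 0.02 0 0 0;0 0 0.01 0 0 0;0 0 0 0 0 0")

```text
time_s: 4.4
ee_pos: [0.5159, -0.3221, 0.2066]
eef_rot: [0.004, -0.706, 0.708, -0.004]
contact_force: [-0.4, -1.7, 3.5]
opening: 0.447
```

Call:
arm_command(steps="0 0 0.004 0 0 0;0 0 0.004 0 0 0;0 0 0 0 0 0")

```text
time_s: 4.65
ee_pos: [0.5159, -0.327, 0.2066]
eef_rot: [0.005, -0.707, 0.707, -0.005]
contact_force: [-0.2, -1.6, 2.7]
opening: 0.445
```

Call:
arm_command(steps="0 0 0.004 0 0 0;0 0 0 0 0 0;0 0 0 0 0 0")

```text
time_s: 4.9
ee_pos: [0.516, -0.331, 0.2066]
eef_rot: [0.005, -0.707, 0.707, -0.005]
contact_force: [-0.5, 0.9, 2.9]
opening: 0.445
```

Call:
arm_command(steps="0 0 0.003 0 0 0;0 0 0 0 0 0;0 0 0 0 0 0")

```text
time_s: 5.15
ee_pos: [0.516, -0.3321, 0.2065]
eef_rot: [-0.005, 0.708, -0.706, 0.005]
contact_force: [-0.1, 6.3, 6.2]
opening: 0.45
```

Call:
arm_command(steps="0 0 0.002 0 0 0;0 0 0 0 0 0;0 0 0 0 0 0")

```text
time_s: 5.4
ee_pos: [0.516, -0.3321, 0.2065]
eef_rot: [-0.005, 0.709, -0.705, 0.005]
contact_force: [0.2, 11.6, 8.7]
opening: 0.448
```

Call:
arm_command(steps="0 0 0 0 0 0;0 0 0 0 0 0;0 0 0 0 0 0;0 0 0 0 0 0;0 0 0 0 0 0;0 0 0 0 0 0;0 -0.01 0 0 0 0;0 -0.02 0 0 0 0;0 -0.03 0 0 0 0;0 -0.03 0 0 0 0;0 -0.03 0 0 0 0;0 0 0 0 0 0", jaw=1)

```text
time_s: 6.4
ee_pos: [0.5187, -0.3383, 0.3343]
eef_rot: [0.002, -0.704, 0.71, -0.008]
contact_force: [0.6, -0.7, 1.1]
opening: 1.0
```

Call:
arm_command(steps="-0.0132 0 -0.0272 0 0 0;-0.0132 0 -0.0272 0 0 0;-0.0132 0 -0.0272 0 0 0;-0.0132 0 -0.0272 0 0 0;-0.0132 0 -0.0272 0 0 0;-0.0132 0 -0.0272 0 0 0;-0.0132 0 -0.0272 0 0 0;-0.0132 0 -0.0272 0 0 0;0 0 0 0 0 -0.0975;0 0 0 0 0 -0.0975;0 0 0 0 0 -0.0975;0 0 0 0 0 -0.0975")

```text
time_s: 7.4
ee_pos: [0.619, -0.1167, 0.328]
eef_rot: [0.143, -0.692, 0.695, 0.133]
contact_force: [0.5, -0.1, -0.3]
opening: 0.997
```

Call:
arm_command(steps="0 0 0 0 0 0;0 0 0 0 0 0")

```text
time_s: 7.57
ee_pos: [0.6195, -0.1169, 0.3238]
eef_rot: [0.143, -0.693, 0.694, 0.133]
contact_force: [0.2, 0.5, -0.1]
opening: 1.0
```

Run:
```python
from h import *
np.set_printoptions(precision=4,suppress=True)
s,p,M=st();print(s["time_s"],p,M,s["qpos"])
c=env.capture("wrist");cv2.imwrite("pics/w2.png",c["frame"]);np.savez("w2.npz",m=c["mtx"],T=c["T_tool_cam"],p=p,M=M)
print(M.T@(np.array([.575,-.119,.1495])-p))
c=env.capture("top");cv2.imwrite("pics/t2.png",c["frame"])
```

```text
7.5667 [ 0.6195 -0.1169  0.3238] [[-0.924  -0.3821  0.0144]
 [-0.0137 -0.0046 -0.9999]
 [ 0.3821 -0.9241 -0.001 ]] [-0.2349  0.5897  0.8854 -0.1052  2.0455  1.2912]
[-0.0255  0.1781  0.0016]
```

View pics/w2.png

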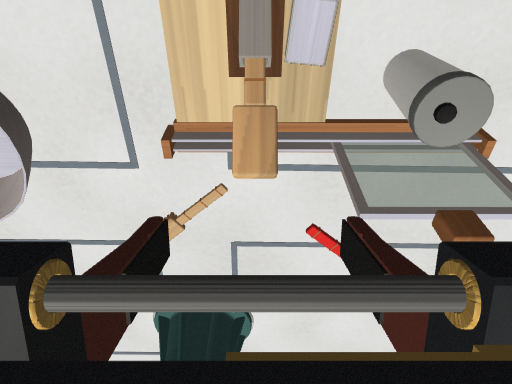

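The guard stands open, well clear to the right. The brush head's back spans (233–279, 106–177), centred between the fingers. I'll check its centre, then go in.

Run:
```python
from h import *
np.set_printoptions(precision=4,suppress=True)
f="w2.npz";D=np.load(f)
print([wat(f,u,v,z) for u,v,z in((255,106,.1469),(255,177,.1999),(255,140,.1734),(255,60,.11))])
b=wat(f,255,106,.1469)*.5+wat(f,255,177,.1999)*.5; o=b-.009*np.array([.707,0,.707]);o[1]=-.119;o[1]=b[1];print(o)
t=o+.019*D["M"][:,1];print(t,D["M"].T@(t-D["p"]))
```

```text
[array([ 0.6169, -0.1174,  0.1469]), array([ 0.5653, -0.1183,  0.1999]), array([ 0.5921, -0.1178,  0.1734]), array([ 0.6522, -0.1169,  0.11  ])]
[ 0.5847 -0.1178  0.167 ]
[ 0.5775 -0.1179  0.1495] [-0.0278  0.1771  0.0006]
```

Call:
arm_command(steps="-0.0135 0.02 0 0 0 0;-0.0135 0.027 0 0 0 0;0 0.03 0 0 0 0;0 0.03 0 0 0 0;0 0.03 0 0 0 0;0 0.025 0 0 0 0;0 0.015 0 0 0 0;0 0 0 0 0 0;0 0 0 0 0 0")

```text
time_s: 8.42
ee_pos: [0.5758, -0.1178, 0.1546]
eef_rot: [0.141, -0.693, 0.695, 0.132]
contact_force: [-1.2, -1.3, 0.3]
opening: 0.998
```

Call:
arm_command(steps="0 0 0 0 0 0;0 0 0 0 0 0;0 0 0 0 0 0;0 0 0 0 0 0;0 0 0 0 0 0;0 0 0 0 0 0;0 0 0 0 0 0;0 0 0 0 0 0", jaw=-1)

```text
time_s: 9.08
ee_pos: [0.5763, -0.1175, 0.1523]
eef_rot: [0.142, -0.693, 0.695, 0.132]
contact_force: [0.3, -0.6, 0.3]
opening: 0.432
```

Run:
```python
from h import *
np.set_printoptions(precision=4,suppress=True)
s,p,M=st();print(s["time_s"],p,M,s["opening"],s["contact_force"],s["wrist_torque"],"grasp pt",p-.019*M[:,1])
print("tool dir of axis out",M.T@np.array([-.707,-.0105,.707]))
```

```text
9.0833 [ 0.5763 -0.1175  0.1523] [[-0.9247 -0.3804  0.0139]
 [-0.0129 -0.0051 -0.9999]
 [ 0.3805 -0.9248 -0.0002]] 0.4316837143192728 [ 0.266  -0.5553  0.2953] [ 0.0108 -0.1773 -0.0013] grasp pt [ 0.5835 -0.1174  0.1699]
tool dir of axis out [ 0.9229 -0.3848  0.0005]
```

Call:
arm_command(steps="0 0 0 0 0 0;0 0 0 0 0 0;0 0 0 0 0 0")

```text
time_s: 9.33
ee_pos: [0.5763, -0.1176, 0.1524]
eef_rot: [0.142, -0.693, 0.695, 0.132]
contact_force: [0.2, -0.5, -0.0]
opening: 0.206
```

Run:
```python
from h import *
s,p,M=st();print(s["opening"],s["contact_force"])
c=env.capture("wrist");cv2.imwrite("pics/w3.png",c["frame"][:,60:460])
```

```text
0.20584227594185994 [ 0.18206021 -0.50544992 -0.03228609]
```

View pics/w3.png

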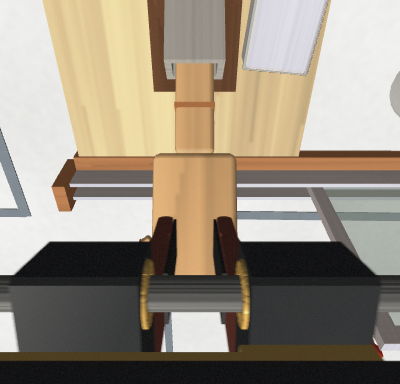

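The fingers look closed over the back of the head instead of around it: the far head edge is at crop row 155, the finger tips at row 217. I'll triangulate the head from the three wrist views.

Run:
```python
from h import *
np.set_printoptions(precision=4,suppress=True)
s,p,M=st();D=np.load("w2.npz");np.savez("w3.npz",m=D["m"],T=D["T"],p=p,M=M)
def tri(obs):
    A=np.zeros((3,3));b=np.zeros(3)
    for f,u,v in obs:
        a,c=wat(f,u,v,.3),wat(f,u,v,.0);d=(c-a)/np.linalg.norm(c-a);P=np.eye(3)-np.outer(d,d);A+=P;b+=P@a
    return np.linalg.solve(A,b)
print("far mid",tri([("w1.npz",247,57),("w2.npz",255.5,106),("w3.npz",255,155)]),tri([("w2.npz",255.5,106),("w3.npz",255,155)]))
print("far L,R",tri([("w2.npz",235,106),("w3.npz",213,157)]),tri([("w2.npz",276,106),("w3.npz",297,157)]))
print("near mid",tri([("w1.npz",246,115),("w2.npz",256,177)]))
print("mouth",tri([("w2.npz",255,60),("w3.npz",255,64)]))
print("tcp",p, "qpos",s["qpos"],s["opening"])
```

```text
far mid [ 0.6152 -0.1179  0.1435] [ 0.6169 -0.1177  0.1469]
far L,R [ 0.6213 -0.0969  0.1575] [ 0.621  -0.1386  0.1558]
near mid [ 0.5582 -0.1191  0.1895]
mouth [ 0.5925 -0.1179 -0.1066]
tcp [ 0.5763 -0.1176  0.1524] qpos [-0.2493  0.6196  1.2397 -0.0994  1.6598  1.3177] 0.16113954995433818
```

Run:
```python
from h import *
c=env.capture("side")["frame"];u,v=proj("side",[.58,-.118,.17]);print(u,v)
u,v=int(u),int(v);a=cv2.resize(c[v-50:v+50,u-60:u+60],(720,600),interpolation=cv2.INTER_CUBIC)
cv2.imwrite("pics/s4.png",a);print(env.state()["opening"])
```

```text
261.5644668428763 148.1554947596406
0.11424992560549717
```

View pics/s4.png

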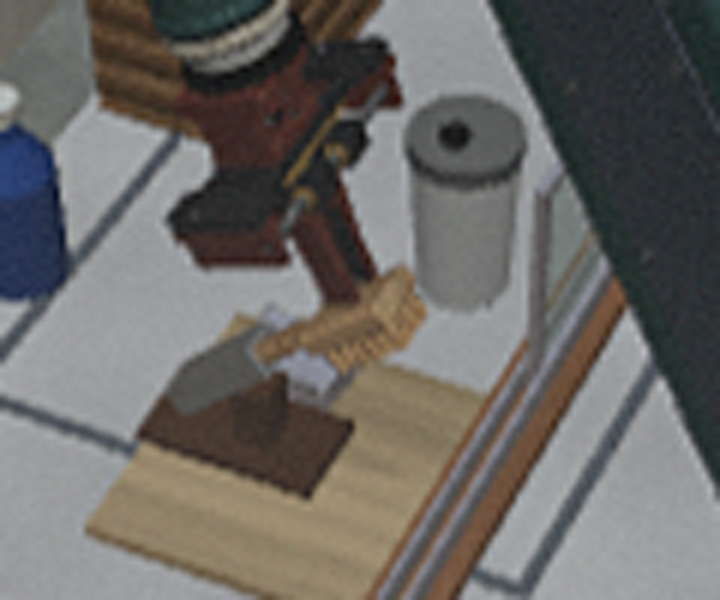

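Call:
arm_command(steps="0 0 0 0 0 0;0 0 0 0 0 0;0 0 0 0 0 0;0 0 0 0 0 0;0 0 0 0 0 0;0 0 0 0 0 0;0 0 0 0 0 0;0 0 0 0 0 0;0 0 0 0 0 0;0 0 0 0 0 0;0 0 0 0 0 0;0 0 0 0 0 0", jaw=1)

```text
time_s: 10.43
ee_pos: [0.5763, -0.1176, 0.1525]
eef_rot: [0.142, -0.693, 0.695, 0.132]
contact_force: [0.0, 0.1, -0.1]
opening: 0.976
```

Run:
```python
from h import *
np.set_printoptions(precision=4,suppress=True)
s,p,M=st();print(s["time_s"],p,M,s["contact_force"],s["opening"])
np.savez("w5.npz",m=np.load("w2.npz")["m"],T=np.load("w2.npz")["T"],p=p,M=M)
w=env.capture("wrist")["frame"];c=env.capture("side")["frame"]
u,v=261,148
f=lambda q:((np.array(proj("side",q))-[u-60,v-50])*4).round()
print("tcp in crop",f(p),"tip L,R",f(p-.044*M[:,2]),f(p+.044*M[:,2]),"head o",f([.5847,-.118,.167]))
a=cv2.resize(c[v-50:v+50,u-60:u+60],(480,400),interpolation=cv2.INTER_CUBIC)
b=w[100:300,100:410]
out=np.zeros((400,800,3),np.uint8);out[:,:480]=a;out[:200,485:795]=b;cv2.imwrite("pics/c5.png",out)
```

```text
10.4333 [ 0.5763 -0.1176  0.1525] [[-0.9248 -0.3802  0.0138]
 [-0.0128 -0.0051 -0.9999]
 [ 0.3802 -0.9249 -0.0001]] [ 0.0303  0.132  -0.1286] 0.9760221150718303
tcp in crop [246. 216.] tip L,R [225. 246.] [266. 186.] head o [238. 201.]
```

View pics/c5.png

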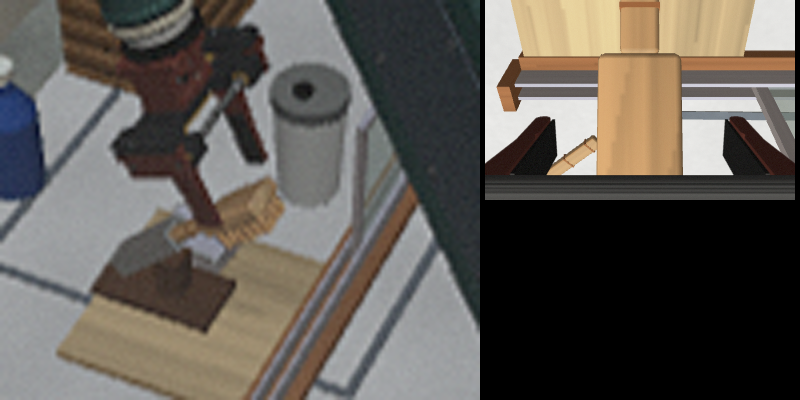

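The open fingertips show about 20 mm short of where the reported TCP projects: left tip at about (208,228), expected (225,246). The fingers therefore closed above the head without touching it. I'll go 25 mm deeper and close again.

Call:
arm_command(steps="0 0.005 0 0 0 0;0 0.007 0 0 0 0;0 0.008 0 0 0 0;0 0.005 0 0 0 0;0 0 0 0 0 0;0 0 0 0 0 0;0 0 0 0 0 0")

```text
time_s: 11.12
ee_pos: [0.5669, -0.1178, 0.1294]
eef_rot: [0.142, -0.693, 0.695, 0.132]
contact_force: [0.4, 0.3, 0.1]
opening: 1.0
```

Call:
arm_command(steps="0 0 0 0 0 0;0 0 0 0 0 0;0 0 0 0 0 0;0 0 0 0 0 0;0 0 0 0 0 0;0 0 0 0 0 0;0 0 0 0 0 0;0 0 0 0 0 0;0 0 0 0 0 0", jaw=-1)

```text
time_s: 11.87
ee_pos: [0.5668, -0.1177, 0.1294]
eef_rot: [0.142, -0.693, 0.695, 0.132]
contact_force: [-0.3, 0.1, 0.9]
opening: 0.519
```

The opening of 0.519 is about 46 mm, so the head is gripped. I'll draw it out along the tube axis, starting gently.

Call:
arm_command(steps="0.0046 -0.0019 0 0 0 0;0.0092 -0.0038 0 0 0 0;0.0092 -0.0038 0 0 0 0;0 0 0 0 0 0")

```text
time_s: 12.2
ee_pos: [0.5479, -0.1181, 0.1488]
eef_rot: [0.142, -0.693, 0.695, 0.132]
contact_force: [-0.2, 0.1, -1.3]
opening: 0.522
```

Call:
arm_command(steps="0.0092 -0.0038 0 0 0 0;0.0092 -0.0038 0 0 0 0;0.0092 -0.0038 0 0 0 0;0.0092 -0.0038 0 0 0 0;0.0092 -0.0038 0 0 0 0;0.0092 -0.0038 0 0 0 0;0.0092 -0.0038 0 0 0 0;0.0092 -0.0038 0 0 0 0;0.0092 -0.0038 0 0 0 0;0.0092 -0.0038 0 0 0 0;0.0092 -0.0038 0 0 0 0;0 0 0 0 0 0")

```text
time_s: 13.2
ee_pos: [0.4707, -0.1192, 0.2257]
eef_rot: [0.141, -0.693, 0.695, 0.132]
contact_force: [1.0, -0.1, -2.0]
opening: 0.517
```

Run:
```python
from h import *
np.set_printoptions(precision=4,suppress=True)
s,p,M=st();print(s["time_s"],p,M,s["contact_force"],s["wrist_torque"],s["opening"],s["qpos"])
```

```text
13.2 [ 0.4707 -0.1192  0.2257] [[-0.9252 -0.3792  0.0136]
 [-0.0124 -0.0056 -0.9999]
 [ 0.3792 -0.9253  0.0005]] [ 0.9969 -0.0644 -1.9834] [-0.0062 -0.2428 -0.0215] 0.5174980836195731 [-0.2926  0.4104  1.4215 -0.1157  1.6813  1.2735]
```

Call:
arm_command(steps="0.0114 -0.0278 0 0 0 0;0.0114 -0.0278 0 0 0 0;0.0114 -0.0278 0 0 0 0;0.0114 -0.0278 0 0 0 0;0 0 0 0 0 0.0982;0 0 0 0 0 0.0982;0 0 0 0 0 0.0982;0 0 0 0 0 0.0982;0 0 0 0 0 0.0982;0 0 0 0 0 0.0982;0 0 0 0 0 0.0982;0 0 0 0 0 0.0982")

```text
time_s: 14.2
ee_pos: [0.4715, -0.119, 0.3449]
eef_rot: [0.136, 0.693, -0.693, 0.146]
contact_force: [1.6, 0.5, -1.1]
opening: 0.524
```

Call:
arm_command(steps="0 0 0 0 0 0;0 0 0 0 0 0")

```text
time_s: 14.37
ee_pos: [0.4696, -0.119, 0.3437]
eef_rot: [0.134, 0.695, -0.692, 0.142]
contact_force: [0.6, -0.4, -0.3]
opening: 0.519
```

Run:
```python
from h import *
np.set_printoptions(precision=4,suppress=True)
s,p,M=st();print(s["time_s"],p,M,s["contact_force"],s["wrist_torque"],s["opening"],s["qpos"])
print("head",p+M@[-.002,-.042,0])
w=env.capture("wrist")["frame"];c=env.capture("side")["frame"]
out=np.zeros((384,780,3),np.uint8);out[:,:420]=c[:,60:480];out[:,424:]=w[:,80:436];cv2.imwrite("pics/c6.png",out)
```

```text
14.3667 [ 0.4696 -0.119   0.3437] [[-0.9237  0.383   0.0114]
 [-0.0103  0.0051 -0.9999]
 [-0.383  -0.9237 -0.0008]] [ 0.585  -0.4097 -0.331 ] [ 0.0053  0.3125 -0.0231] 0.519000131512436 [-0.5775 -0.1574  1.8076  0.2338  1.1698  0.9255]
head [ 0.4554 -0.1192  0.3832]
```

View pics/c6.png

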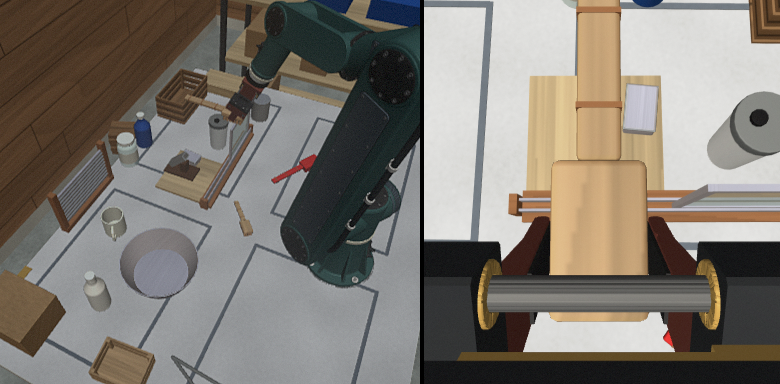

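The brush is held straight by its head with the bristles down. The holder is empty and the guard is open. Now I'll carry it to the basin.

Call:
arm_command(steps="0 0 -0.015 0 0 0;0 0 -0.03 0 0 0;0 0 -0.03 0 0 0;0 0 -0.03 0 0 0;0 0 -0.03 0 0 0;0 0 -0.03 0 0 0;0 0 -0.03 0 0 0;0 0 -0.03 0 0 0;0 0 -0.03 0 0 0;0 0 -0.03 0 0 0;0 0 -0.03 0 0 0;0 0 -0.03 0 0 0")

```text
time_s: 15.47
ee_pos: [0.4683, 0.2295, 0.3452]
eef_rot: [0.134, 0.694, -0.692, 0.144]
contact_force: [0.4, 0.1, -2.3]
opening: 0.524
```

Call:
arm_command(steps="0 0.01 -0.03 0 0 0;0 0.015 -0.03 0 0 0;0 0.025 -0.03 0 0 0;0 0.025 -0.012 0 0 0;0 0.025 0 0 0 0;0 0.02 0 0 0 0;0 0.015 0 0 0 0;0 0.01 0 0 0 0;0 0 0 0 0 0;0 0 0 0 0 0;0 0 0 0 0 0")

```text
time_s: 16.38
ee_pos: [0.5221, 0.3297, 0.2115]
eef_rot: [0.135, 0.694, -0.692, 0.144]
contact_force: [-0.0, -1.4, -2.4]
opening: 0.522
```

Run:
```python
from h import *
np.set_printoptions(precision=4,suppress=True)
s,p,M=st();print(s["time_s"],p,M,s["contact_force"],s["wrist_torque"],s["opening"],s["joint_vel"])
print("head",p+M@[-.002,-.039,0])
for n in("side","top"):
    f=cv2.imread(f"pics/{n}0.png");c0=(219,263) if n=="side" else (187,175)
    g=cv2.bilateralFilter(f,7,30,5)
    # flood outside bench colour: rim = boundary of non-bench blob; sample radial strongest edge
    gray=cv2.GaussianBlur(cv2.cvtColor(f,cv2.COLOR_BGR2GRAY),(0,0),1).astype(float);pts=[]
    for a in np.arange(0,2*np.pi,.05):
        r=np.arange(28,46,.5);x=c0[0]+r*np.cos(a);y=c0[1]+r*np.sin(a)
        q=cv2.remap(gray.astype(np.float32),x.astype(np.float32)[None],y.astype(np.float32)[None],1)[0]
        k=np.argmax(np.gradient(q));pts.append((x[k],y[k]))
    e=cv2.fitEllipseAMS(np.float32(pts));print(n,e,at(n,*e[0],.085))
c=env.capture("side")["frame"];t=env.capture("top")["frame"]
out=np.zeros((450,800,3),np.uint8);out[:,:395]=cv2.resize(c[170:320,130:262],(395,450));out[:,400:]=cv2.resize(t[80:230,110:243],(400,450));cv2.imwrite("pics/c7.png",out)
print("expected head px in panels",(np.array(proj("side",p+M@[-.002,-.039,0]))-[130,170])*3,(np.array(proj("top",p+M@[-.002,-.039,0]))-[110,80])*3+[400,0])
```

```text
16.3833 [0.5221 0.3297 0.2115] [[-0.9222  0.3865  0.014 ]
 [-0.0127  0.0061 -0.9999]
 [-0.3865 -0.9223 -0.0008]] [-0.0113 -1.4403 -2.4095] [ 0.011   0.298  -0.0425] 0.5216947682375239 [-0.0011 -0.0183  0.0069  0.0004 -0.004  -0.0008]
head [0.5088 0.3295 0.2483]
side ((218.84649658203125, 262.9371643066406), (71.08306121826172, 78.09086608886719), 74.00740814208984) [0.5107 0.3365 0.085 ]
top ((186.5789031982422, 174.93955993652344), (69.27273559570312, 69.89867401123047), 95.16863250732422) [0.518 0.324 0.085]
expected head px in panels [256.3707 187.8717] [597.9696 279.7346]
```

View pics/c7.png

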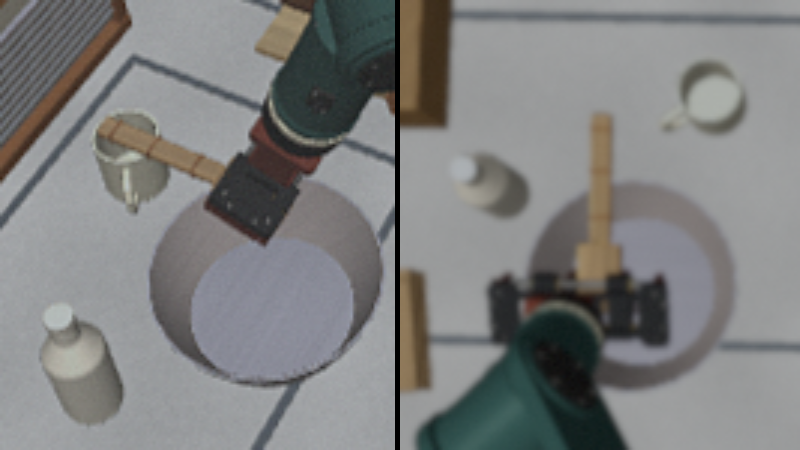

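The brush is over the basin with its handle pointing away. The handle end is at side panel (104,128) and top panel (601,113). I'll triangulate it to check the brush is level.

Run:
```python
from h import *
np.set_printoptions(precision=4,suppress=True)
def ray(n,u,v):
    a,c=at(n,u,v,.3),at(n,u,v,0);return a,(c-a)/np.linalg.norm(c-a)
def tri(o):
    A=np.zeros((3,3));b=np.zeros(3)
    for a,d in o: P=np.eye(3)-np.outer(d,d);A+=P;b+=P@a
    return np.linalg.solve(A,b),[np.linalg.norm(np.cross(np.linalg.solve(A,b)-a,d)) for a,d in o]
S=lambda u,v:ray("side",130+u/2.992,170+v/3);T=lambda u,v:ray("top",110+(u-400)/3.008,80+v/3)
print("end",tri([S(104,128),T(601,113)]))
print("band2",tri([S(151,148),T(600,160)]),"band1",tri([S(199,165),T(600,218)]))
print("basin ctr rim",tri([ray("side",218.85,262.94),ray("top",186.58,174.94)]))
```

```text
end (array([0.6885, 0.3324, 0.2465]), [np.float64(0.0016755700871794994), np.float64(0.0016755700871795157)])
band2 (array([0.6356, 0.3314, 0.2427]), [np.float64(0.0041141757931331315), np.float64(0.004114175793133156)]) band1 (array([0.5749, 0.3299, 0.2473]), [np.float64(0.0007906318818329965), np.float64(0.0007906318818330065)])
basin ctr rim (array([0.519 , 0.3272, 0.0648]), [np.float64(0.0007638875432449923), np.float64(0.0007638875432449853)])
```

Call:
arm_command(steps="-0.0055 0.0023 0 0 0 0;0 0 0 0 0 0;0 0 0 0 0 0;0 0 0 0 0 0;0 0 0 0 0 0;0 0 0 0 0 0")

```text
time_s: 16.98
ee_pos: [0.5271, 0.3287, 0.2105]
eef_rot: [0.134, 0.694, -0.692, 0.144]
contact_force: [-0.9, -0.0, -1.1]
opening: 0.518
```

Run:
```python
from h import *
s,p,M=st();print(s["time_s"],p,abs(s["joint_vel"]).max(),s["opening"],"head",p+M@[-.002,-.039,0],"tilt",np.degrees(np.arcsin(-M[2,0])))
print(env.sign_off())
```

```text
16.9833 [0.52712432 0.32865124 0.21047916] 0.0029786541118253782 0.5180439751815359 head [0.51394513 0.32846792 0.24723886] tilt 22.66133327755204
the job is handed in; nothing more can be done
None
```

The job is handed in at 17.0 s of the 48 s allowed. The guard is open, and the brush is held level and bristles down over the basin. `sign_off` gives no verdict.

- **Guard:** I slid it about 0.21 m until it met its stop, where the force rose to about 12 N. A picture taken after the brush was out showed it still open.
- **Brush grip:** The first close shut on air above the head, touching nothing, because the fingertips showed about 20 mm short of the reported TCP. I went 25 mm deeper and gripped the 46 mm head, with the opening reading about 46 mm. The brush then came out along the tube with little force.
- **Final position:** The head is at about (0.514, 0.328, 0.247) and the basin centre at about (0.515–0.519, 0.33). The bristles are about 0.13 m above the rim.
- **Level:** The handle end triangulated to z 0.2465 against 0.248 for the head before a final 6 mm nudge. The brush's tilt is therefore under about 1°.
- **Steadiness:** The joints were nearly still (0.003 rad/s) and the grip was unchanged at hand-in.

**Disagreements:** The two fixed cameras put the basin centre about 13 mm apart, so I used their mean. The wrist force readings wandered by about 1–2 N. I took no final picture after the 6 mm nudge.

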